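Clamp a rod blank in the ring clamp

ROBOT

A 6-joint arm with a two-finger parallel gripper is mounted at the origin on the work surface. World frame = base frame: x ahead of the robot, y to its left, z up, the work surface at z = 0. Lengths are in mm, angles in degrees, forces in N, time in s.
With the tool pointing down it reaches from about 300 to 850 mm from the base axis. Payload 4.2 kg.
Tool frame: the origin (TCP) lies midway between the tips of the shut fingers; the grasp point (between the pads) lies 19 mm behind it (env.tcp_to_grasp is the distance from the TCP to the grasp point, in mm); z points along the fingers, x is the direction in which the jaws open and shut, and the axes are right-handed (so a half turn about z gives the same grasp; the last joint's range is limited). The gripper opens to 91 mm and grips with 3 to 60 N. Pads are 32 mm wide; open, the fingers measure 118 mm over their backs; the gripper's body (76 mm by 178 mm) begins 60 mm behind the grasp point.
Start: joints at [-1.146, 18.312, 89.639, -0, 72.044, -1.146], TCP at [575.016, 0, 213.976] pointing down, gripper open.
Joint ranges: [-177.97, 177.97], [-48.28, 115.42], [12.27, 149.76], [-77.06, 257.06], [2.81, 150.46], [-146.56, 146.56]. Speed limits (degrees/s): [147.25, 147.25, 180, 180, 180, 180].

INTERFACE

Orientations are given as [roll, pitch, yaw] about the fixed x, y, z axes, in that order (R = Rz(yaw) Ry(pitch) Rx(roll)).
In Python, from workcell import env gives the robot as it stands.
- The arm moves only by the tool drive_tool, never from a script. Its argument "motion" is a list of rows, each a list of 2 entries, a list of its own where there are three numbers: the shift along the world's x, y, z in m, then the turn, a rotation vector about the world's x, y, z in rad. In form: [[[dx, dy, dz], [wx, wy, wz]], ...]. A call has exactly 10 rows; each row shifts and turns the commanded pose from where the row before left it; what a row does not reach is not made up. A row lasts 1/12 s, in which the tool goes at most 41.7 mm and 7.16 degrees, less where a joint would pass 70% of its speed; a pose out of reach is approached as far as the arm can. A call is refused whole if a number of a shift passes 0.0417 or a number of a turn 0.125, either way. A call with a gripper value outside its range is refused whole. "claw" is the opening, from 0 (shut) to 1 (fully open), set as the call begins (left out, the last holds). The fingers move at their own pace and stop on an object; "force" is the grip in N (left out, the last holds). Time passes only in rows, so rows that do not move let the fingers close, or fill a call up. It gives the time, the measured TCP pose, the force and the opening at its end, in the units of the state.
- env.state(): the state, without advancing time (a new reading comes with each control period).
- env.grab_frame(name): name is "scene" or "side" or "wrist"; returns the picture (420x560x3 uint8, red, green, blue); there is no depth.
- env.camera_params(name): a dict with "fov_y" (degrees; the focal length in pixels is half the picture's height over the tangent of half this angle, whatever the lens; pixels are square), "cx", "cy" (the principal point, pixels), "pose" (4x4, takes a point from camera to world coordinates). Camera axes: x right, y down, z forward; pixel columns grow to the right and rows downward; lengths in mm; the calibration is good to about 2 mm. The wrist camera is an equidistant fisheye: a pixel r from the principal point sees the ray r / f radians off the axis. A picture is of the moment at which its call begins: read the wrist's pose just before it. camera_params takes no time and is no camera call; for the wrist camera it gives the pose at the moment of the call.
- env.job_done(): hands the job in, once; it reports no verdict.
The state is a dict: "time_s": time; "qpos": joint angles; "qvel": joint speeds; "effort": joint torques, N m; "ee_pos": TCP position; "ee_rot": TCP orientation; "force": force on the tool from outside, world axes, zero at the start; "torque": the same for the moment, N m; "gripper_width": finger opening in mm.
Only numpy, scipy, OpenCV 4.12 (cv2) and the standard library are available. Lean on these libraries where they do the work, as an engineer would, in place of code of your own. Each camera call takes 0.05 s, during which the arm holds its last target.

TASK

Stand the slim blue rod blank in the open pocket of the ring clamp, fully down. Then turn the clamp's orange ring clockwise (seen from above) until you feel its sprung paddle press the rod against the two steel pins, and about 20 degrees further to nip it firmly (not beyond 25, the soft plastic would be crushed), and let go. Keep the fingers off the silver fixed rings above and below the orange one, and leave the other pieces on the bench where they are.

Things in the scene. Friction and masses are not known exactly. Their poses are not given: they have to be found in the camera images.
- chuck: Upright ring clamp bolted to the bench, 70 mm high; origin on the bench at its vertical axis, z up; the rod's pocket lies towards its +x. Dark steel base plate 130 x 130 x 12 mm; on it, from below, on one axis: silver lower fixed ring, slim orange turning ring (66 mm outer diameter, 48 to 62 mm above the bench), silver upper fixed ring. The bore is open at the top, its floor at 38 mm.
- ring_mid (a point): Centre of the orange turning ring (66 mm diameter, 14 mm high) at mid height, 55 mm above the bench, on the clamp axis; this point does not turn. The ring turns clockwise from above to clamp, against a steady friction of about 0.3 N m, stays where it is left, can be regripped and has no mark. The paddle inside bears on the rod after 0.6 to 2.7 rad of turn, which is not measured.
- seat (a point): Point on the bore floor, 38 mm above the bench, where the rod's underside centre goes when it is put in: there the rod stands about 2 mm clear of both pins; the paddle is well clear at the start. 14.5 mm along x and 2 mm along y from the clamp axis. The rod then reaches 28 mm above the upper fixed ring.
- nest (a point): Floor point 16 mm along the clamp's x from its axis: rod's underside centre when pressed on both pins. From first bearing, the paddle's spring adds about 0.46 N m per rad, anticlockwise, to the free ring's torque; a good nip is 0.10 to 0.20 N m (12 to 25 degrees). Compare readings taken in the same way: after a stop the friction part can show with either sign, the spring's part does not.
- posts: Two fixed steel pins, 5 mm diameter, standing in the bore from its floor at 38 mm up to 63 mm, on the clockwise side of the rod's pocket; the brass paddle, carried round by the orange ring, presses the rod against them. Origin coincides with the clamp's origin.
- lower_ring: Silver lower fixed ring, 92 mm outer diameter, 12 to 46 mm above the bench; origin coincides with the clamp's origin. Not to be touched with the fingers.
- upper_ring: Silver upper fixed ring, 58 mm outer and 51 mm inner diameter, 63 to 70 mm above the bench; origin coincides with the clamp's origin. Not to be touched with the fingers.
- rod: Blue solid plastic rod blank, 16 mm diameter, 60 mm long, 20 to 30 g, standing upright on the bench; origin at the centre of its underside, z along its axis.
- offcut: White plastic round offcut, 42 mm diameter, 40 mm high, standing on the bench; origin at the centre of its underside. Not part of the job.
- elbow: Black plastic pipe elbow, about 85 x 45 mm, 22 mm high, lying on the bench; origin at the bench under its straight leg. Not part of the job.
- puck: Cream plastic disc, 100 mm diameter, 30 mm high, lying on the bench; origin at the centre of its underside. Not part of the job.
Mind the look-alikes: they are no part of the job. There is more than one size of the chuck; the one meant has the size given above. Of the things that look like the rod, take the one that is farthest from the robot's base at the start.

How it is judged:
By the outcome, as a careful person would: the job done as asked, in the order asked, and still so for the second after the job is handed in, with the robot touching nothing.
It also fails if it takes over 67 s, if anything falls off the work surface, if the arm or the gripper's body presses on something with over 40 N, if the wrist force passes 120 N, or if a joint passes its speed limit or range.

## Working session

There is one attempt and no reset: what is moved stays moved. The work goes in short steps, Python scripts to look and compute and a tool call to move; the robot and the scene stay as the last step left them, time stands still between calls to the robot, and variables do not carry over. Pictures are saved under pics/ and viewed, and the job is handed in when it is done.

Besides the shell and the picture viewer there is one more tool, called as name(argument=value, ...) on one line, values as JSON. drive_tool: Moves the arm, as the interface text tells. Its arguments: {"type":"object","properties":{"motion":{"type":"array","items":{"type":"array"}},"claw":{"type":"number"},"force":{"type":"number"}},"required":["motion"]}

```bash
ls; mkdir -p pics
python3 - <<'E'
from workcell import env
import cv2,json
for n in ["scene","side","wrist"]:
    p=env.camera_params(n); print(n,p)
    im=env.grab_frame(n); cv2.imwrite(f"pics/{n}0.png",im[:,:,::-1])
print(env.state(), env.tcp_to_grasp)
E
```

```text
pics
scene {'fov_y': 45.279138841741776, 'cx': 278.7420806545139, 'cy': 204.97723257863692, 'pose': array([[-2.38030394e-01,  7.69534760e-01, -5.92585678e-01,
         1.12147158e+03],
       [ 9.71131993e-01,  1.98384996e-01, -1.32461487e-01,
         9.57300959e+01],
       [ 1.56263889e-02, -6.07008770e-01, -7.94541483e-01,
         8.36674717e+02],
       [ 0.00000000e+00,  0.00000000e+00,  0.00000000e+00,
         1.00000000e+00]])}
side {'fov_y': 44.196898333811546, 'cx': 282.6547921643252, 'cy': 202.84884058585595, 'pose': array([[-9.94587541e-01, -5.21284959e-02,  8.98790506e-02,
         4.01371369e+02],
       [-1.03099273e-01,  6.02457363e-01, -7.91464254e-01,
         1.00462866e+03],
       [-1.28904547e-02, -7.96446951e-01, -6.04570997e-01,
         8.45911325e+02],
       [ 0.00000000e+00,  0.00000000e+00,  0.00000000e+00,
         1.00000000e+00]])}
wrist {'fov_y': 65.70646984690485, 'cx': 281.4706106608095, 'cy': 207.147934738784, 'pose': array([[ 9.99997935e-01, -2.07334764e-04, -2.02150963e-03,
         5.75127529e+02],
       [-7.03338759e-04, -9.68610633e-01, -2.
[... 176 characters left out ...]
00e+00,
         1.00000000e+00]])}
{'time_s': 0.15, 'qpos': array([-1.14592427e+00,  1.83403191e+01,  8.96879588e+01, -2.13206635e-03,
        7.20440260e+01, -1.14604232e+00]), 'qvel': array([ 0.03495735, -0.07123016, -0.23686711, -0.0187473 , -0.05797089,
        0.08842018]), 'effort': array([-5.72294630e-04, -4.12774551e+01, -2.32154489e+01,  7.26667210e-02,
        4.33494255e-02, -9.00343002e-05]), 'ee_pos': array([ 5.74635205e+02, -3.90790539e-03,  2.13358780e+02]), 'ee_rot': array([1.79999419e+02, 7.23299859e-02, 7.76245562e-04]), 'force': array([-0.07518256, -0.44745437,  0.23061464]), 'torque': array([-0.00033446, -0.01044376,  0.00589668]), 'gripper_width': 91.2632214603905} 18.8
```

View pics/scene0.png

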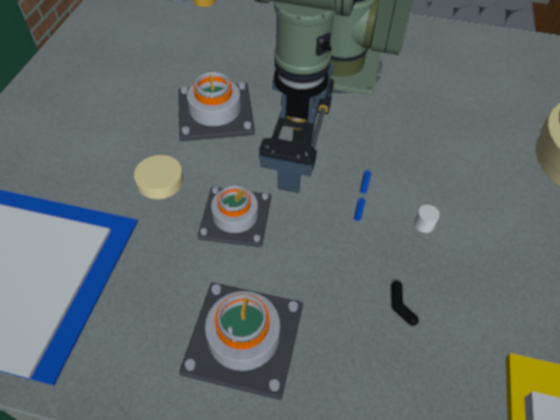

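View pics/side0.png

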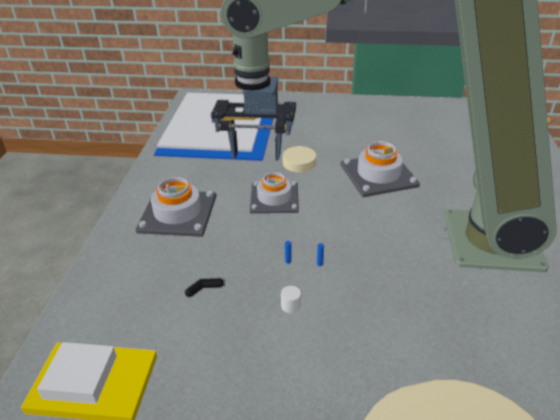

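View pics/wrist0.png

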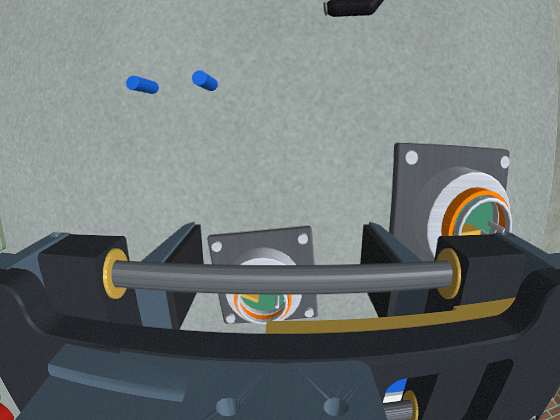

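The scene picture shows three ring clamps at about (215,110), (235,213) and (243,335), and two blue rods at (366,181) and (360,209). I'll measure the plate sizes and rod positions.

```bash
cat > h.py <<'E'
from workcell import env
import cv2, numpy as np
def f_of(p): return 210/np.tan(np.radians(p['fov_y']/2))
def ray(p,u,v,fish=False):
    f=f_of(p); x=(u-p['cx'])/f; y=(v-p['cy'])/f
    if fish:
        r=np.hypot(x,y); d=np.array([x/r*np.sin(r),y/r*np.sin(r),np.cos(r)]) if r>1e-9 else np.array([0,0,1.])
    else: d=np.array([x,y,1.])
    P=p['pose']; d=P[:3,:3]@d; return P[:3,3],d/np.linalg.norm(d)
def onz(p,u,v,z,fish=False):
    o,d=ray(p,u,v,fish); return (o+d*(z-o[2])/d[2])
def proj(p,X,fish=False):
    P=p['pose']; c=P[:3,:3].T@(np.asarray(X,float)-P[:3,3]); f=f_of(p)
    if fish:
        r=np.hypot(c[0],c[1]); t=np.arctan2(r,c[2]); return p['cx']+f*t*c[0]/r,p['cy']+f*t*c[1]/r
    return p['cx']+f*c[0]/c[2],p['cy']+f*c[1]/c[2]
E
python3 - <<'E'
from h import *
for n in ["scene","side"]:
    p=env.camera_params(n); im=cv2.imread(f"pics/{n}0.png"); hsv=cv2.cvtColor(im,cv2.COLOR_BGR2HSV)
    for nm,lo,hi in [("blue",(100,150,80),(125,255,255)),("orange",(5,180,150),(18,255,255)),("dark",(0,0,40),(180,80,85))]:
        m=cv2.inRange(hsv,lo,hi)
        k,l,s,c=cv2.connectedComponentsWithStats(m)
        for i in range(1,k):
            if s[i,4]<60: continue
            cn,_=cv2.findContours((l==i).astype('uint8'),0,2); r=cv2.minAreaRect(cn[0])
            print(n,nm,s[i],c[i].round(1), "z50:",onz(p,*c[i],{"blue":30,"orange":55,"dark":12}[nm]).round(0), [onz(p,*q,12).round()[:2].tolist() for q in cv2.boxPoints(r)] if nm=="dark" else r)
for n,b in [("scene",(170,60,310,400)),("side",(120,130,430,260))]:
    im=cv2.imread(f"pics/{n}0.png"); x0,y0,x1,y1=b; c=im[y0:y1,x0:x1]; s=min(800/c.shape[1],600/c.shape[0]); cv2.imwrite(f"pics/{n}0c.png",cv2.resize(c,None,fx=s,fy=s,interpolation=cv2.INTER_CUBIC)); print(s)
E
```

```text
scene blue [361 171  10  22 141] [365.2 181.3] z50: [414. 122.  30.] ((365.2117614746094, 181.54705810546875), (6.507914066314697, 22.235374450683594), 12.528807640075684)
scene blue [   0  190  137  195 5515] [ 75.9 275.5] z50: [ 767. -356.   30.] ((49.442256927490234, 292.0718078613281), (139.9044647216797, 179.44317626953125), 12.23611068725586)
scene blue [355 198  10  23 143] [359.3 208.9] z50: [489. 120.  30.] ((359.255615234375, 209.05897521972656), (6.520925998687744, 22.7857666015625), 12.994616508483887)
scene orange [194  85  37  19 220] [213.2  98.1] z50: [ 273. -257.   55.] ((212.66554260253906, 94.9862060546875), (17.024324417114258, 36.20783615112305), 85.2363510131836)
scene orange [219 201  31  15 124] [234.7 211. ] z50: [ 574. -114.   55.] ((234.68995666503906, 209.17469787597656), (12.423388481140137, 30.529817581176758), 82.40535736083984)
scene orange [215 309  54  40 362] [243.4 337.4] z50: [816. -26.  55.] ((242.62872314453125, 329.7871398925781), (36.71687316894531, 53.43349075317383), 84.2894058227539)
scene dark [  0   0  81  93 689] [44.  22.9] z50: [  45. 
[... 4380 characters left out ...]
0]]
side dark [138 194  78  42 235] [188.3 223.9] z50: [755.  21.  12.] [[874.0, 60.0], [715.0, -113.0], [654.0, 5.0], [808.0, 157.0]]
side dark [252 210  46   3  65] [271.4 211.2] z50: [551. -49.  12.] [[602.0, -45.0], [485.0, -60.0], [484.0, -54.0], [601.0, -39.0]]
side dark [469 214  17  21  88] [475.6 225.5] z50: [ 34. -36.  12.] [[54.0, -67.0], [41.0, -83.0], [15.0, -7.0], [29.0, 8.0]]
side dark [ 496  217   53   37 1549] [521.8 235. ] z50: [-70.  -8.  12.] [[-23.0, -75.0], [-154.0, -86.0], [-114.0, 53.0], [6.0, 63.0]]
side dark [185 278  39  19 117] [202.8 285.8] z50: [670. 229.  12.] [[716.0, 230.0], [639.0, 185.0], [622.0, 223.0], [697.0, 266.0]]
1.7647058823529411
2.5806451612903225
```

View pics/scene0c.png

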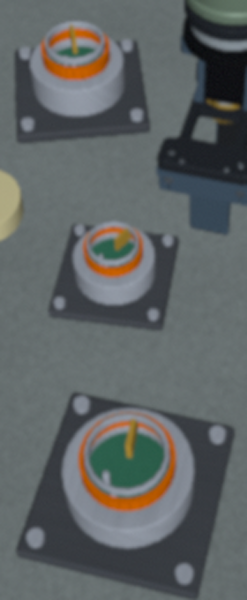

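View pics/side0c.png

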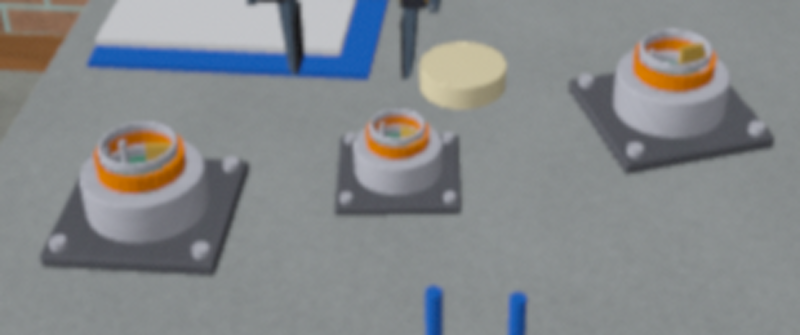

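The middle clamp, at about (550,-115), has the 130 mm plate. The other two are about 175 mm. Candidates for the rod are blue pixels (365,181), at about (416,123), and (359,209), at about (490,120). The second is farther from the base, so I choose that one. Next is a wrist look at the clamp for its pin direction, plus close crops.

drive_tool(motion=[[[-0.002, -0.014, 0], [0, 0, 0]], [[-0.002, -0.014, 0], [0, 0, 0]], [[-0.002, -0.014, 0], [0, 0, 0]], [[-0.002, -0.014, 0], [0, 0, 0]], [[-0.002, -0.014, 0], [0, 0, 0]], [[-0.002, -0.014, 0], [0, 0, 0]], [[-0.002, -0.014, 0], [0, 0, 0]], [[-0.002, -0.014, 0], [0, 0, 0]], [[-0.002, -0.014, 0], [0, 0, 0]], [[-0.002, -0.014, 0], [0, 0, 0]]], claw=1)

```text
time_s: 0.98
ee_pos: [554.7, -141.5, 214.0]
ee_rot: [180.0, -0.0, -0.0]
force: [0.3, -0.2, -0.3]
gripper_width: 91.4
```

Run:
```python
from h import *
import pickle
p=env.camera_params("wrist"); s=env.state(); im=env.grab_frame("wrist")[:,:,::-1]
cv2.imwrite("pics/w1.png",im); pickle.dump(p,open("w1.pkl","wb"))
print(s['time_s'],s['ee_pos'],s['force'],s['torque'])
u,v=proj(p,(550,-115,50),True); print(u,v)
c=im[max(0,int(v)-100):int(v)+100,int(u)-130:int(u)+130]; cv2.imwrite("pics/w1c.png",cv2.resize(c,None,fx=3,fy=3,interpolation=cv2.INTER_CUBIC)); print(int(u)-130,max(0,int(v)-100))
a=cv2.imread("pics/scene0.png")[160:230,330:400]; b=cv2.imread("pics/wrist0.png")[50:120,120:230]
cv2.imwrite("pics/rods.png",np.hstack([cv2.resize(a,(350,350)),cv2.resize(b,(440,350))[:, :]]))
```

```text
0.9833 [ 554.74589854 -141.52584985  213.99024518] [ 0.25718372 -0.15580524 -0.25514481] [ 0.0022756  -0.03738636  0.0356816 ]
276.7019877074953 168.8598885305735
146 68
```

View pics/w1c.png

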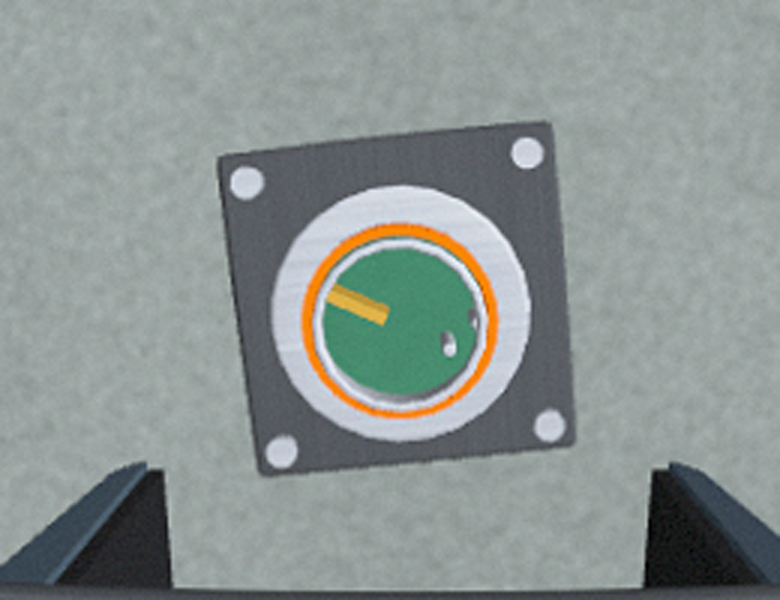

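View pics/rods.png

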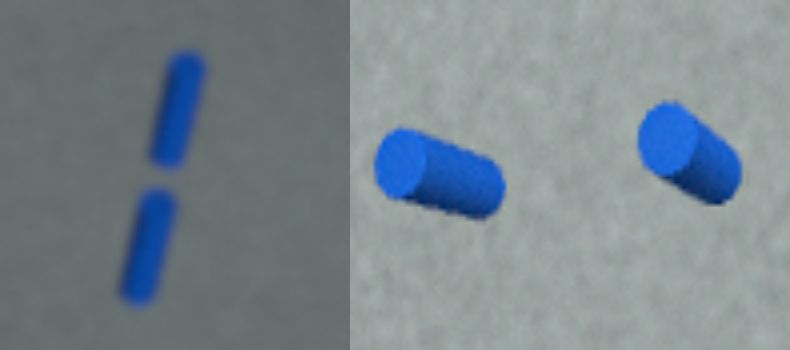

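The wrist view shows the clamp with two pins at crop (448,345) and (475,320), to the right and lower right. The paddle is at the left, (360,302). That puts clamp +x roughly to world +x, with a yaw of about 6°. Both blue rods stand upright, and the chosen one is the right-hand one in the wrist crop. Now the precise numbers.

```bash
cat > loc.py <<'E'
from h import *
def clamp(im,p,fish,near=(550,-115)):
    """bolts + orange outer outline"""
    hsv=cv2.cvtColor(im,cv2.COLOR_BGR2HSV)
    m=cv2.inRange(hsv,(5,170,130),(18,255,255)); k,l,s,c=cv2.connectedComponentsWithStats(m)
    u,v=proj(p,(*near,55),fish)
    pts=np.argwhere(m)[:,::-1]; pts=pts[np.hypot(*(pts-(u,v)).T)<60]
    h=cv2.convexHull(pts.astype('int32'))[:,0]
    W=np.array([onz(p,a,b,62,fish)[:2] for a,b in h])
    # circle LSQ
    A=np.c_[2*W,np.ones(len(W))]; x=np.linalg.lstsq(A,(W**2).sum(1),rcond=None)[0]; r=np.sqrt(x[2]+x[0]**2+x[1]**2)
    return x[:2],r
E
python3 - <<'E'
from loc import *
import pickle
p=pickle.load(open("w1.pkl","rb")); im=cv2.imread("pics/w1.png")
print("orange",clamp(im,p,True))
g=cv2.cvtColor(im,cv2.COLOR_BGR2HSV)
O=np.array([146,68]); B=np.array([[246,183],[527,153],[550,426],[282,451]])/3+O
C=np.array([[218,157],[551,122],[576,443],[261,476]])/3+O
for nm,Q,z in [("bolts",B,14),("corners",C,12)]:
    W=np.array([onz(p,*q,z,True)[:2] for q in Q]); print(nm,W.round(1).tolist(),"c",W.mean(0).round(1), "len",[np.linalg.norm(W[i]-W[(i+1)%4]).round(1) for i in range(4)])
    for a,b,o in [(0,1,0),(3,2,0),(0,3,-90),(1,2,-90)]:
        d=W[b]-W[a]; print(np.degrees(np.arctan2(d[1],d[0]))-o)
# pins base z38 crops (475,328),(448,355); tops z63
for q in [(448,352),(476,327)]: print("pinbase",onz(p,*(np.array(q)/3+O),40,True).round(1))
for q in [(446,338),(473,312)]: print("pintop",onz(p,*(np.array(q)/3+O),63,True).round(1))
# rod: bottom & top from pics
p0={'x':0}
for n in ["scene","side","wrist"]:
    pass
im=cv2.imread("pics/wrist0.png"); hsv=cv2.cvtColor(im,cv2.COLOR_BGR2HSV)
m=cv2.inRange(hsv,(100,150,210),(125,255,255)); k,l,s,c=cv2.connectedComponentsWithStats(m)
P0=dict(p); P0['pose']=np.array([[9.99997935e-01,-2.07334764e-04,-2.02150963e-03,5.75127529e+02],[-7.03338759e-04,-9.68610633e-01,-2.48581873e-01,7.14802388e+01],[-1.90651606e-03,2.48582781e-01,-9.68608779e-01,3.84144688e+02],[0,0,0,1]])
for i in range(1,k):
    if s[i,4]>60: print("rodtop wrist",c[i],s[i,4],onz(P0,*c[i],60,True))
for n in ["scene","side"]:
    im=cv2.imread(f"pics/{n}0.png"); q=env.camera_params(n)
    print("orange",n,clamp(im,q,False))
    hsv=cv2.cvtColor(im,cv2.COLOR_BGR2HSV); m=cv2.inRange(hsv,(100,150,60),(125,255,255))
    k,l,s,c=cv2.connectedComponentsWithStats(m)
    for i in range(1,k):
        if 60<s[i,4]<200:
            w=onz(q,*c[i],30); print("rod",n,c[i],w.round(1))
E
```

```text
orange (array([ 552.33245562, -119.76845205]), np.float64(32.61457957741611))
bolts [[494.0, -73.2], [600.5, -62.2], [611.8, -168.8], [505.3, -179.0]] c [ 552.9 -120.8] len [np.float64(107.0), np.float64(107.2), np.float64(107.0), np.float64(106.4)]
5.908014457469436
5.478410625546582
6.090317090399509
6.04544655550842
corners [[482.9, -62.9], [609.9, -50.0], [623.0, -176.4], [496.1, -190.1]] c [ 553.  -119.8] len [np.float64(127.6), np.float64(127.1), np.float64(127.6), np.float64(128.0)]
5.786411793278272
6.182955007008004
5.891751814421681
5.910307409594097
pinbase [ 569.9 -134.3   40. ]
pinbase [ 579.9 -125.1   40. ]
pintop [ 568.2 -125.2   63. ]
pintop [ 577.1 -116.4   63. ]
rodtop wrist [199.22580645  77.22580645] 155 [492.08349742 122.79663649  60.        ]
rodtop wrist [132.390625  81.875   ] 128 [417.2751262  124.76513507  60.        ]
rodtop wrist [396.97402597 386.        ] 154 [ 741.1090031  -278.46831369   60.        ]
orange scene (array([ 558.87843495, -119.16684282]), np.float64(31.252591053404338))
rod scene [365.19858156 181.34751773] [413.9 122.1  30. ]
rod scene [359.26573427 208.85314685] [488.9 120.4  30. ]
orange side (array([ 551.04948328, -106.07141859]), np.float64(31.913718610536247))
rod side [266.1875 120.7625] [ 623.1 -504.7   30. ]
rod side [287.54098361 251.53278689] [492.1 121.4  30. ]
rod side [319.78632479 254.42735043] [417.2 124.6  30. ]
```

Clamp centre is about (552.7, -120.1) with yaw 5.9°, so the seat is about (566.9, -116.6). The pin offsets agree with that yaw. The rod is at about (491.5, 122). I go over the rod with jaws along y, half open.

drive_tool(motion=[[[-0.0063, 0.0262, -0.006], [0, 0, 0.12]], [[-0.0063, 0.0262, -0.006], [0, 0, 0.12]], [[-0.0063, 0.0262, -0.006], [0, 0, 0.12]], [[-0.0063, 0.0262, -0.006], [0, 0, 0.12]], [[-0.0063, 0.0262, -0.006], [0, 0, 0.12]], [[-0.0063, 0.0262, -0.006], [0, 0, 0.12]], [[-0.0063, 0.0262, -0.006], [0, 0, 0.12]], [[-0.0063, 0.0262, -0.006], [0, 0, 0.12]], [[-0.0063, 0.0262, -0.006], [0, 0, 0.12]], [[-0.0063, 0.0262, -0.006], [0, 0, 0.12]]], claw=0.5)

```text
time_s: 1.87
ee_pos: [491.7, 123.2, 153.8]
ee_rot: [180.0, -0.0, 69.1]
force: [0.3, 0.6, 0.1]
gripper_width: 45.6
```

drive_tool(motion=[[[0, 0, -0.01], [0, 0, 0.1]], [[0, 0, -0.01], [0, 0, 0.1]], [[0, 0, -0.01], [0, 0, 0.1]], [[0, 0, -0.01], [0, 0, 0.071]], [[0, 0, 0], [0, 0, 0]], [[0, 0, 0], [0, 0, 0]], [[0, 0, 0], [0, 0, 0]], [[0, 0, 0], [0, 0, 0]], [[0, 0, 0], [0, 0, 0]], [[0, 0, 0], [0, 0, 0]]])

```text
time_s: 2.7
ee_pos: [492.3, 122.0, 114.5]
ee_rot: [179.9, -0.0, 90.0]
force: [0.1, -0.0, 0.1]
gripper_width: 45.7
```

```bash
cat > look.py <<'E'
from h import *
import pickle,sys
def wr(name):
    p=env.camera_params("wrist"); s=env.state(); im=env.grab_frame("wrist")[:,:,::-1].copy()
    cv2.imwrite(f"pics/{name}.png",im); pickle.dump(p,open(name+".pkl","wb"))
    print(round(s['time_s'],2),s['ee_pos'].round(2),s['ee_rot'].round(2),s['qpos'].round(1),s['force'].round(2),s['torque'].round(3),s['gripper_width'])
    return p,im
E
python3 - <<'E'
from look import *
p,im=wr("w2")
hsv=cv2.cvtColor(im,cv2.COLOR_BGR2HSV)
m=cv2.inRange(hsv,(100,150,60),(125,255,255)); k,l,s,c=cv2.connectedComponentsWithStats(m)
for i in range(1,k):
    if s[i,4]>60: print(s[i],c[i],onz(p,*c[i],60,True))
E
```

```text
2.7 [492.33 121.99 114.49] [ 1.7994e+02 -2.0000e-02  8.9980e+01] [ 12.6  17.3 106.9   0.   55.7 -77.4] [ 0.13 -0.01  0.12] [ 0.132 -0.007 -0.069] 45.655226600392496
[272 106  22  22 384] [282.5 116.5] [416.61987334 124.45916207  60.        ]
[270 195  21  37 636] [280.22641509 213.39308176] [485.29846262 122.78742038  60.        ]
```

View pics/w2.png

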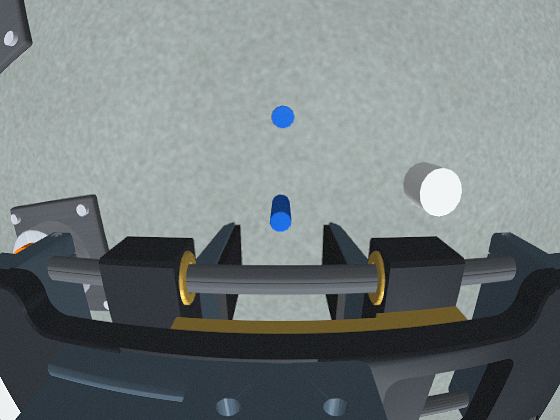

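Run:
```python
from look import *
p=pickle.load(open("w2.pkl","rb")); im=cv2.imread("pics/w2.png")
hsv=cv2.cvtColor(im,cv2.COLOR_BGR2HSV)
for t in (190,200,210):
    m=cv2.inRange(hsv,(100,150,t),(125,255,255)); k,l,s,c=cv2.connectedComponentsWithStats(m)
    for i in range(1,k):
        if s[i,4]>60: print(s[i],c[i],onz(p,*c[i],60,True))
```

```text
[272 106  22  22 380] [282.53157895 116.59210526] [416.68375395 124.48071653  60.        ]
[270 212  21  20 316] [280.1835443 221.4335443] [491.34224115 122.7437565   60.        ]
[272 106  22  22 373] [282.55227882 116.73458445] [416.78256098 124.49479808  60.        ]
[271 212  20  20 307] [280.29967427 221.55374593] [491.43334662 122.8276621   60.        ]
[272 106  22  22 368] [282.52445652 116.79619565] [416.82527537 124.47572326  60.        ]
[271 212  20  20 304] [280.29934211 221.61842105] [491.48233104 122.82732078  60.        ]
```

The rod top is at (491.4, 122.8). I centre on it and descend 77 mm to z = 37, then close.

drive_tool(motion=[[[-0.0007, 0.0008, -0.011], [0, 0, 0]], [[0, 0, -0.011], [0, 0, 0]], [[0, 0, -0.011], [0, 0, 0]], [[0, 0, -0.011], [0, 0, 0]], [[0, 0, -0.011], [0, 0, 0]], [[0, 0, -0.011], [0, 0, 0]], [[0, 0, -0.011], [0, 0, 0]], [[0, 0, 0], [0, 0, 0]], [[0, 0, 0], [0, 0, 0]], [[0, 0, 0], [0, 0, 0]]])

```text
time_s: 3.58
ee_pos: [491.8, 122.9, 37.6]
ee_rot: [179.9, -0.0, 90.0]
force: [0.6, -0.1, 0.3]
gripper_width: 45.8
```

drive_tool(motion=[[[0, 0, 0], [0, 0, 0]], [[0, 0, 0], [0, 0, 0]], [[0, 0, 0], [0, 0, 0]], [[0, 0, 0], [0, 0, 0]], [[0, 0, 0], [0, 0, 0]], [[0, 0, 0], [0, 0, 0]], [[0, 0, 0], [0, 0, 0]], [[0, 0, 0], [0, 0, 0]], [[0, 0, 0.002], [0, 0, 0]], [[0, 0, 0.008], [0, 0, 0]]], claw=0, force=20)

```text
time_s: 4.42
ee_pos: [490.2, 122.5, 46.2]
ee_rot: [-179.8, 0.0, 90.0]
force: [-0.4, -0.5, -0.6]
gripper_width: 15.3
```

Run:
```python
from look import *
p,im=wr("w3")
```

```text
4.42 [490.24 122.55  46.21] [-1.7983e+02  3.0000e-02  9.0010e+01] [ 12.7  22.1 111.7   0.   46.4 -77.3] [-0.4  -0.5  -0.56] [ 0.123 -0.047 -0.04 ] 15.337814136605203
```

View pics/w3.png

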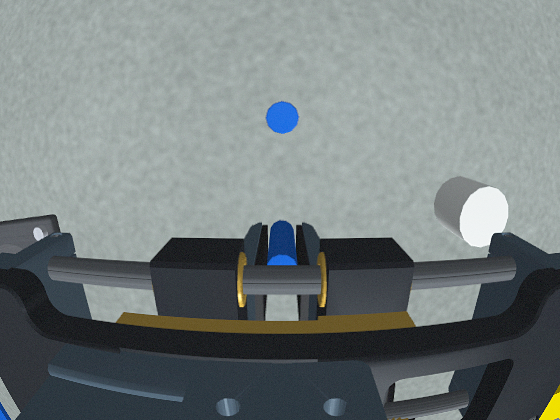

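Rod gripped (width 15.3 mm), centred between the pads. I carry it above the seat.

drive_tool(motion=[[[0.0075, -0.024, 0.02], [0, 0, 0]], [[0.0075, -0.024, 0.02], [0, 0, 0]], [[0.0075, -0.024, 0.02], [0, 0, 0]], [[0.0075, -0.024, 0.02], [0, 0, 0]], [[0.0075, -0.024, 0.003], [0, 0, 0]], [[0.0075, -0.024, 0], [0, 0, 0]], [[0.0075, -0.024, 0], [0, 0, 0]], [[0.0075, -0.024, 0], [0, 0, 0]], [[0.0075, -0.024, 0], [0, 0, 0]], [[0.0075, -0.024, 0], [0, 0, 0]]])

```text
time_s: 5.3
ee_pos: [566.5, -118.5, 130.4]
ee_rot: [180.0, -0.0, 90.0]
force: [0.7, 1.3, 0.2]
gripper_width: 15.3
```

drive_tool(motion=[[[0.0006, 0.0006, -0.006], [0, 0, 0]], [[0, 0, -0.006], [0, 0, 0]], [[0, 0, 0], [0, 0, 0]], [[0, 0, 0], [0, 0, 0]], [[0, 0, 0], [0, 0, 0]], [[0, 0, 0], [0, 0, 0]], [[0, 0, 0], [0, 0, 0]], [[0, 0, 0], [0, 0, 0]], [[0, 0, 0], [0, 0, 0]], [[0, 0, 0], [0, 0, 0]]])

```text
time_s: 6.13
ee_pos: [567.0, -116.5, 118.1]
ee_rot: [180.0, -0.0, 90.0]
force: [-0.0, -0.8, 0.2]
gripper_width: 15.4
```

Run:
```python
from look import *
p,im=wr("w4")
for n in ("scene","side"):
    q=env.camera_params(n); a=env.grab_frame(n)[:,:,::-1]; cv2.imwrite(f"pics/{n}4.png",a)
    u,v=map(int,proj(q,(560,-118,80))); c=a[v-50:v+50,u-65:u+65]; cv2.imwrite(f"pics/{n}4c.png",cv2.resize(c,None,fx=5,fy=5,interpolation=cv2.INTER_CUBIC)); print(u-65,v-50)
print(env.state()['torque'],env.state()['force'])
a=cv2.imread("pics/scene4c.png");b=cv2.imread("pics/side4c.png");cv2.imwrite("pics/both4.png",np.hstack([cv2.resize(a,(400,308)),cv2.resize(b,(400,308))]))
```

```text
6.13 [ 566.97 -116.49  118.12] [179.99  -0.    90.02] [ -12.8   23.    97.2    0.    59.8 -102.8] [-0.04 -0.75  0.15] [ 0.063 -0.043  0.037] 15.370197966735084
168 147
205 124
[ 0.0987528  -0.07583365  0.00093991] [-0.8335322  -0.19014403 -0.05450574]
```

View pics/w4.png

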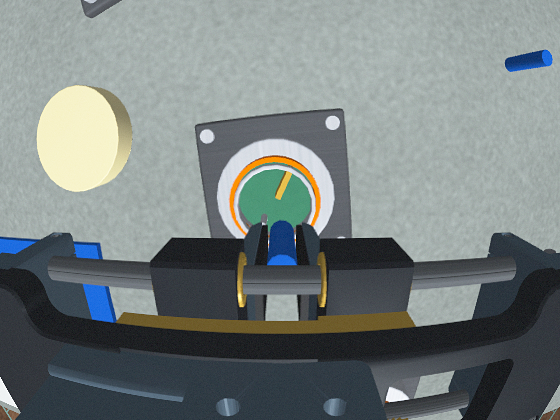

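View pics/both4.png

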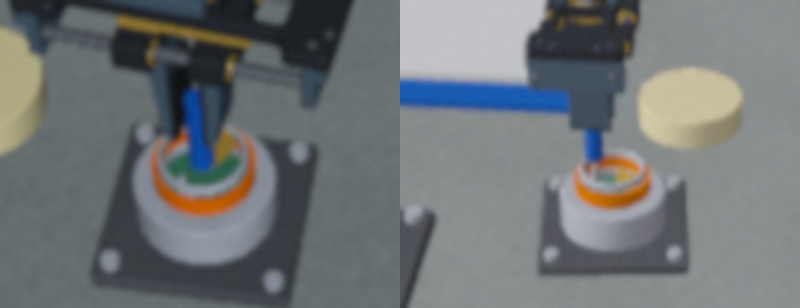

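Run:
```python
from look import *
p=pickle.load(open("w4.pkl","rb")); im=cv2.imread("pics/w4.png")
c=np.array([552.7,-120.1]);a=np.radians(5.9);R=np.array([[np.cos(a),-np.sin(a)],[np.sin(a),np.cos(a)]])
def L(x,y,z): return (*(c+R@[x,y]),z)
dr=im.copy()
def mk(X,col):
    u,v=proj(p,X,True); cv2.circle(dr,(int(u*8),int(v*8)),8,col,1,cv2.LINE_AA,3)
for t in range(0,360,6):
    t=np.radians(t); mk(L(33*np.cos(t),33*np.sin(t),62),(255,0,0)); mk(L(46*np.cos(t),46*np.sin(t),46),(0,0,255))
for x in(-65,65):
    for y in(-65,65): mk(L(x,y,12),(0,255,255))
for x in(-53.5,53.5):
    for y in(-53.5,53.5): mk(L(x,y,14),(0,255,0))
d=dr[95:260,170:370]; cv2.imwrite("pics/w4d.png",cv2.resize(d,None,fx=3.6,fy=3.6,interpolation=cv2.INTER_CUBIC))
```

```text
(no output)
```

View pics/w4d.png

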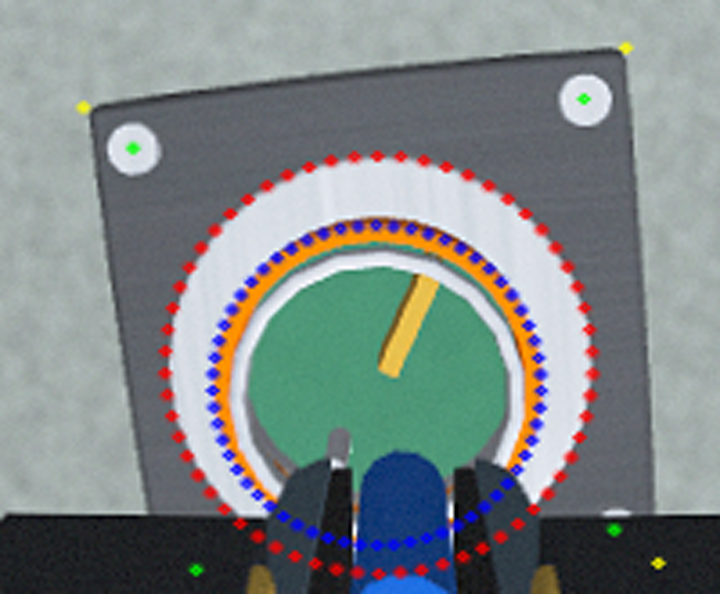

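The overlay of the measured clamp pose matches the picture within about 0.5 mm, and the rod is over the seat. Lowering: 40 mm, then slowly to the floor.

drive_tool(motion=[[[0, 0, -0.006], [0, 0, 0]], [[0, 0, -0.006], [0, 0, 0]], [[0, 0, -0.006], [0, 0, 0]], [[0, 0, -0.006], [0, 0, 0]], [[0, 0, -0.006], [0, 0, 0]], [[0, 0, -0.005], [0, 0, 0]], [[0, 0, -0.003], [0, 0, 0]], [[0, 0, -0.001], [0, 0, 0]], [[0, 0, -0.001], [0, 0, 0]], [[0, 0, 0], [0, 0, 0]]])

```text
time_s: 7.12
ee_pos: [567.0, -116.6, 78.0]
ee_rot: [180.0, -0.0, 90.0]
force: [0.5, 0.0, -0.1]
gripper_width: 15.6
```

drive_tool(motion=[[[0, 0, -0.001], [0, 0, 0]], [[0, 0, -0.001], [0, 0, 0]], [[0, 0, -0.0005], [0, 0, 0]], [[0, 0, -0.0005], [0, 0, 0]], [[0, 0, -0.0005], [0, 0, 0]], [[0, 0, 0], [0, 0, 0]], [[0, 0, 0], [0, 0, 0]], [[0, 0, 0], [0, 0, 0]], [[0, 0, 0], [0, 0, 0]], [[0, 0, 0], [0, 0, 0]]])

```text
time_s: 7.95
ee_pos: [567.2, -116.6, 75.2]
ee_rot: [179.9, 0.0, 90.0]
force: [-1.3, 1.1, 5.5]
gripper_width: 15.3
```

Floor contact felt (5.5 N up at z ≈ 75). I release the rod and look.

drive_tool(motion=[[[0, 0, 0], [0, 0, 0]], [[0, 0, 0], [0, 0, 0]], [[0, 0, 0], [0, 0, 0]], [[0, 0, 0], [0, 0, 0]], [[0, 0, 0], [0, 0, 0]], [[0, 0, 0], [0, 0, 0]], [[0, 0, 0], [0, 0, 0]], [[0, 0, 0], [0, 0, 0]], [[0, 0, 0], [0, 0, 0]], [[0, 0, 0], [0, 0, 0]]], claw=1)

```text
time_s: 8.78
ee_pos: [566.9, -116.6, 74.5]
ee_rot: [180.0, -0.0, 90.0]
force: [0.4, -0.5, -0.6]
gripper_width: 79.3
```

drive_tool(motion=[[[-0.0026, -0.0005, 0.005], [0, 0, 0]], [[-0.0026, -0.0005, 0.005], [0, 0, 0]], [[-0.003, -0.0005, 0.005], [0, 0, 0]], [[-0.003, -0.001, 0.005], [0, 0, 0]], [[-0.003, -0.001, 0.005], [0, 0, 0]], [[0, 0, 0], [0, 0, 0]], [[0, 0, 0], [0, 0, 0]], [[0, 0, 0], [0, 0, 0]], [[0, 0, 0], [0, 0, 0]], [[0, 0, 0], [0, 0, 0]]])

```text
time_s: 9.62
ee_pos: [552.7, -120.0, 99.2]
ee_rot: [-180.0, -0.0, 90.0]
force: [-0.4, 0.4, 0.4]
gripper_width: 90.8
```

Run:
```python
from look import *
p,im=wr("w5"); c=im[60:300,150:420]; cv2.imwrite("pics/w5c.png",cv2.resize(c,(675,600),interpolation=cv2.INTER_CUBIC))
o=[]
for n in ("scene","side"):
    q=env.camera_params(n); a=env.grab_frame(n)[:,:,::-1]; cv2.imwrite(f"pics/{n}5.png",a)
    u,v=map(int,proj(q,(560,-118,80))); c=a[v-50:v+50,u-65:u+65]; o.append(cv2.resize(c,(400,308),interpolation=cv2.INTER_CUBIC))
cv2.imwrite("pics/both5.png",np.hstack(o))
```

```text
9.62 [ 552.65 -120.03   99.17] [-1.7997e+02 -1.0000e-02  9.0020e+01] [ -13.4   23.   100.4    0.    56.7 -103.4] [-0.36  0.41  0.38] [ 0.104 -0.016 -0.02 ] 90.80831262659504
```

View pics/w5c.png

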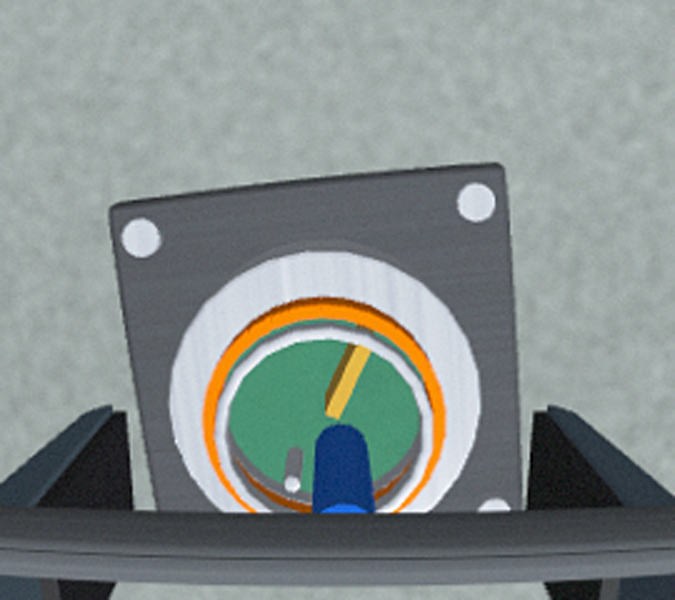

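View pics/both5.png

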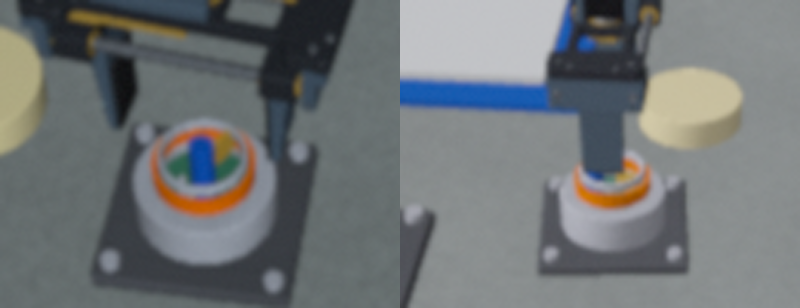

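The rod stands upright in the pocket, clear of the pin, and the paddle is at about 150° in the clamp frame. By geometry, bearing should come after roughly 115° of turn. I descend the open jaws around the orange ring with tips at z = 52 and grip.

drive_tool(motion=[[[0, 0, -0.006], [0, 0, 0]], [[0, 0, -0.006], [0, 0, 0]], [[0, 0, -0.006], [0, 0, 0]], [[0, 0, -0.006], [0, 0, 0]], [[0, 0, -0.006], [0, 0, 0]], [[0, 0, -0.006], [0, 0, 0]], [[0, 0, -0.005], [0, 0, 0]], [[0, 0, -0.004], [0, 0, 0]], [[0, 0, -0.0025], [0, 0, 0]], [[0, 0, 0], [0, 0, 0]]])

```text
time_s: 10.6
ee_pos: [552.4, -120.0, 51.4]
ee_rot: [-179.9, -0.0, 90.0]
force: [-0.8, 0.5, 0.1]
gripper_width: 90.9
```

drive_tool(motion=[[[0, 0, 0], [0, 0, 0]], [[0, 0, 0], [0, 0, 0]], [[0, 0, 0], [0, 0, 0]], [[0, 0, 0], [0, 0, 0]], [[0, 0, 0], [0, 0, 0]], [[0, 0, 0], [0, 0, 0]], [[0, 0, 0], [0, 0, 0]], [[0, 0, 0], [0, 0, 0]], [[0, 0, 0], [0, 0, 0]], [[0, 0, 0], [0, 0, 0]]], claw=0, force=50)

```text
time_s: 11.43
ee_pos: [552.9, -121.5, 52.3]
ee_rot: [180.0, 0.1, 90.1]
force: [-0.3, -5.1, 0.2]
gripper_width: 64.5
```

Run:
```python
from look import *
p,im=wr("w6"); im=env.grab_frame("scene")[:,:,::-1]; cv2.imwrite("pics/scene6.png",cv2.resize(im[150:270,160:320],None,fx=4.5,fy=4.5,interpolation=cv2.INTER_CUBIC))
s=env.state();print(s['force'],s['torque'])
```

```text
11.43 [ 552.91 -121.46   52.26] [1.7996e+02 1.3000e-01 9.0060e+01] [ -13.5   26.   103.4   -0.2   50.5 -103.4] [-0.26 -5.15  0.24] [-0.724  0.046 -0.015] 64.48374223267702
[ 0.63737422 -4.7566086   0.55895592] [-0.70343308  0.04995791  0.08123767]
```

View pics/w6.png

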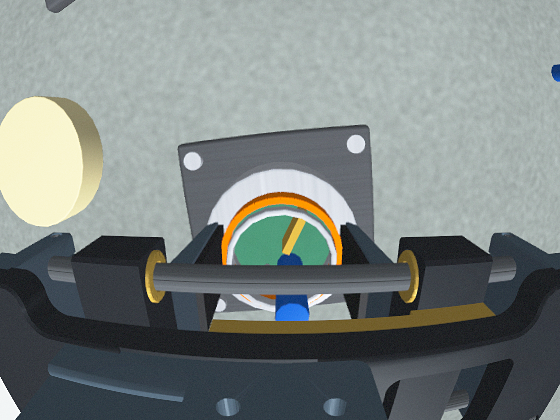

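View pics/scene6.png

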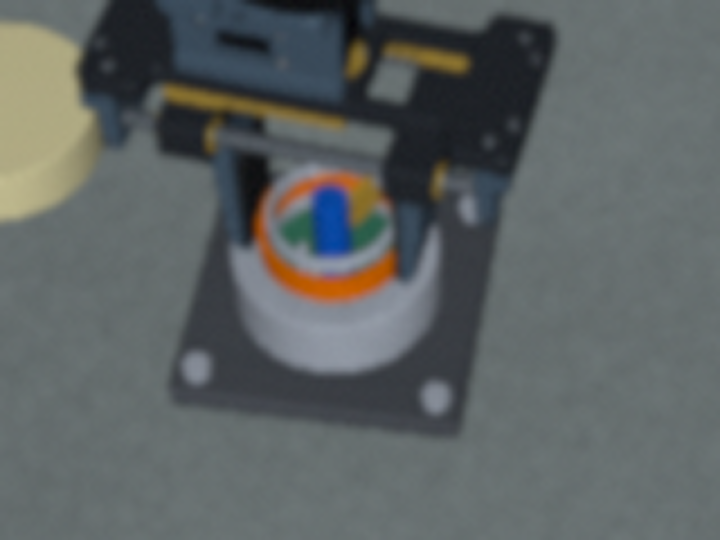

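Gripped: width 64.5, and a lateral force of -5 N shows the ring centre is about 1.4 mm further to -y than I commanded. I shift by that and begin turning clockwise.

drive_tool(motion=[[[0, -0.0007, 0], [0, 0, 0]], [[0, -0.0007, 0], [0, 0, 0]], [[0, 0, 0], [0, 0, 0]], [[0, 0, 0], [0, 0, -0.02]], [[0, 0, 0], [0, 0, -0.03]], [[0, 0, 0], [0, 0, -0.03]], [[0, 0, 0], [0, 0, -0.03]], [[0, 0, 0], [0, 0, -0.03]], [[0, 0, 0], [0, 0, -0.03]], [[0, 0, 0], [0, 0, -0.03]]])

```text
time_s: 12.37
ee_pos: [552.9, -121.7, 52.3]
ee_rot: [180.0, 0.0, 78.5]
force: [-0.7, -1.9, 1.9]
gripper_width: 64.6
```

```bash
cat > st.py <<'E'
from h import *
s=env.state()
l="%.2f yaw %.2f pos %s F %s T %s w %.2f q6 %.1f eff %s"%(s['time_s'],s['ee_rot'][2],s['ee_pos'].round(2),s['force'].round(2),s['torque'].round(3),s['gripper_width'],s['qpos'][5],s['effort'][[3,4,5]].round(3))
print(l); open('log.txt','a').write(l+'\n')
E
python3 st.py
```

```text
12.37 yaw 78.48 pos [ 552.9  -121.7    52.26] F [-0.68 -1.85  1.88] T [-0.39   0.05   0.257] w 64.57 q6 -92.0 eff [0.776 0.124 0.01 ]
```

drive_tool(motion=[[[0, 0, 0], [0, 0, -0.04]], [[0, 0, 0], [0, 0, -0.04]], [[0, 0, 0], [0, 0, -0.04]], [[0, 0, 0], [0, 0, -0.04]], [[0, 0, 0], [0, 0, -0.04]], [[0, 0, 0], [0, 0, -0.04]], [[0, 0, 0], [0, 0, -0.04]], [[0, 0, 0], [0, 0, -0.04]], [[0, 0, 0], [0, 0, -0.04]], [[0, 0, 0], [0, 0, -0.04]]])

```text
time_s: 13.2
ee_pos: [552.8, -122.0, 52.2]
ee_rot: [180.0, 0.0, 55.5]
force: [-0.6, -3.6, 2.3]
gripper_width: 64.9
```

```bash
python3 st.py
python3 - <<'E'
from look import *
p,im=wr("w7")
E
```

```text
13.20 yaw 55.54 pos [ 552.78 -121.99   52.24] F [-0.63 -3.63  2.27] T [-0.533  0.129  0.366] w 64.89 q6 -69.1 eff [ 1.041  0.089 -0.087]
13.2 [ 552.78 -121.99   52.24] [1.7995e+02 5.0000e-02 5.5540e+01] [-1.360e+01  2.600e+01  1.034e+02 -1.000e-01  5.060e+01 -6.910e+01] [-0.63 -3.63  2.27] [-0.533  0.129  0.366] 64.89372067273422
```

View pics/w7.png

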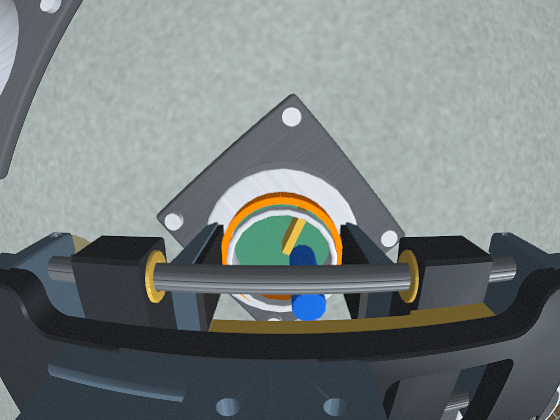

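The paddle keeps its place in the wrist view, so the ring follows the jaws with no slip. I continue.

drive_tool(motion=[[[0, 0, 0], [0, 0, -0.03]], [[0, 0, 0], [0, 0, -0.03]], [[0, 0, 0], [0, 0, -0.03]], [[0, 0, 0], [0, 0, -0.03]], [[0, 0, 0], [0, 0, -0.03]], [[0, 0, 0], [0, 0, -0.03]], [[0, 0, 0], [0, 0, -0.03]], [[0, 0, 0], [0, 0, -0.03]], [[0, 0, 0], [0, 0, -0.03]], [[0, 0, 0], [0, 0, -0.03]]])

```text
time_s: 14.08
ee_pos: [552.6, -122.1, 52.2]
ee_rot: [179.9, 0.1, 38.4]
force: [-0.6, -4.5, 2.8]
gripper_width: 64.4
```

```bash
python3 st.py
```

```text
14.08 yaw 38.44 pos [ 552.62 -122.14   52.22] F [-0.57 -4.51  2.84] T [-0.705  0.171  0.332] w 64.39 q6 -52.0 eff [ 1.283e+00 -1.000e-03  1.100e-02]
```

drive_tool(motion=[[[0, 0, 0], [0, 0, -0.03]], [[0, 0, 0], [0, 0, -0.03]], [[0, 0, 0], [0, 0, -0.03]], [[0, 0, 0], [0, 0, -0.03]], [[0, 0, 0], [0, 0, -0.03]], [[0, 0, 0], [0, 0, -0.03]], [[0, 0, 0], [0, 0, -0.03]], [[0, 0, 0], [0, 0, -0.03]], [[0, 0, 0], [0, 0, -0.03]], [[0, 0, 0], [0, 0, -0.03]]])

```text
time_s: 14.92
ee_pos: [552.4, -122.3, 52.2]
ee_rot: [179.9, 0.1, 21.3]
force: [-2.0, -4.1, 3.7]
gripper_width: 64.7
```

```bash
python3 st.py;  python3 - <<'E'
from look import *
p,im=wr("w8")
E
```

```text
14.92 yaw 21.26 pos [ 552.43 -122.26   52.25] F [-1.98 -4.08  3.71] T [-0.805  0.263  0.316] w 64.70 q6 -34.8 eff [ 1.421 -0.119  0.01 ]
14.92 [ 552.43 -122.26   52.25] [1.7993e+02 5.0000e-02 2.1260e+01] [-1.360e+01  2.600e+01  1.034e+02 -1.000e-01  5.060e+01 -3.480e+01] [-1.98 -4.08  3.71] [-0.805  0.263  0.316] 64.70314600949989
```

View pics/w8.png

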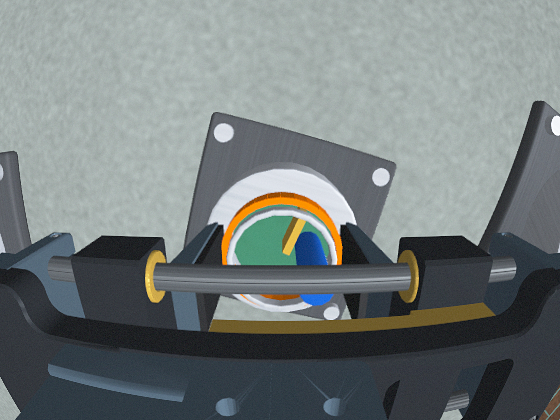

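drive_tool(motion=[[[-0.0004, -0.0007, 0], [0, 0, -0.02]], [[0, 0, 0], [0, 0, -0.02]], [[0, 0, 0], [0, 0, -0.02]], [[0, 0, 0], [0, 0, -0.02]], [[0, 0, 0], [0, 0, -0.02]], [[0, 0, 0], [0, 0, -0.02]], [[0, 0, 0], [0, 0, -0.02]], [[0, 0, 0], [0, 0, -0.02]], [[0, 0, 0], [0, 0, -0.02]], [[0, 0, 0], [0, 0, -0.02]]])

```text
time_s: 15.8
ee_pos: [552.3, -122.3, 52.2]
ee_rot: [180.0, -0.0, 9.7]
force: [-2.7, -3.5, 5.9]
gripper_width: 64.8
```

```bash
cat > st3.py <<'E'
from h import *
import sys
from workcell import env
T=[];Y=[]
n=int(sys.argv[1]) if len(sys.argv)>1 else 3
for i in range(n+1):
    s=env.state(); T.append(s['torque'][2]); Y.append(s['ee_rot'][2])
    if i<n:
        im=env.grab_frame("wrist")
cv2.imwrite(f"pics/r{s['time_s']:.2f}.png",im[:,:,::-1])
l="%.2f yaw %.2f T0 %.3f all %s mean %.3f F %s pos %s w %.2f"%(s['time_s'],Y[0],T[0],np.round(T,3),np.mean(T),s['force'].round(1),s['ee_pos'].round(2),s['gripper_width'])
print(l); open('log.txt','a').write(l+'\n')
E
python3 st3.py 4
```

```text
16.00 yaw 9.71 T0 0.335 all [ 0.335  0.093  0.008 -0.014  0.027] mean 0.090 F [-1.  -3.3  4.5] pos [ 552.27 -122.3    52.21] w 64.14
```

drive_tool(motion=[[[0, 0, 0.0002], [0, 0, -0.02]], [[0, 0, 0], [0, 0, -0.02]], [[0, 0, 0], [0, 0, -0.02]], [[0, 0, 0], [0, 0, -0.02]], [[0, 0, 0], [0, 0, -0.02]], [[0, 0, 0], [0, 0, -0.02]], [[0, 0, 0], [0, 0, -0.02]], [[0, 0, 0], [0, 0, -0.02]], [[0, 0, 0], [0, 0, -0.02]], [[0, 0, 0], [0, 0, -0.02]]])

```text
time_s: 16.83
ee_pos: [552.1, -122.3, 52.2]
ee_rot: [180.0, 0.0, -1.8]
force: [-2.6, -5.0, 5.6]
gripper_width: 64.7
```

```bash
python3 st3.py 1
```

```text
16.88 yaw -1.78 T0 0.289 all [0.289 0.062] mean 0.176 F [-2.6 -4.7  4.6] pos [ 552.1  -122.3    52.19] w 65.08
```

drive_tool(motion=[[[0, 0, 0], [0, 0, -0.015]], [[0, 0, 0], [0, 0, -0.015]], [[0, 0, 0], [0, 0, -0.015]], [[0, 0, 0], [0, 0, -0.015]], [[0, 0, 0], [0, 0, -0.015]], [[0, 0, 0], [0, 0, -0.015]], [[0, 0, 0], [0, 0, -0.015]], [[0, 0, 0], [0, 0, -0.015]], [[0, 0, 0], [0, 0, -0.015]], [[0, 0, 0], [0, 0, -0.015]]])

```text
time_s: 17.72
ee_pos: [552.0, -122.3, 52.2]
ee_rot: [180.0, 0.0, -10.4]
force: [-2.1, -3.9, 6.1]
gripper_width: 64.6
```

```bash
python3 st3.py 1; ls pics | grep ^r1
```

```text
17.77 yaw -10.35 T0 0.279 all [0.279 0.15 ] mean 0.214 F [-2.3 -4.8  5.9] pos [ 551.99 -122.3    52.2 ] w 64.62
r16.00.png
r16.88.png
r17.77.png
```

Run:
```python
import cv2,numpy as np
o=[cv2.resize(cv2.imread(f"pics/r{t}.png")[190:320,200:370],(390,298),interpolation=cv2.INTER_CUBIC) for t in("16.00","17.77")]
cv2.imwrite("pics/cmp1.png",np.hstack(o))
```

```text
(no output)
```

View pics/cmp1.png

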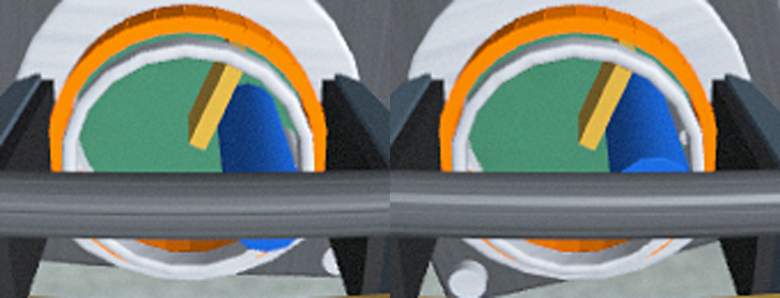

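The paddle is now very near the rod. I go slowly at a constant rate of 0.01 rad per row.

drive_tool(motion=[[[0, 0, 0], [0, 0, -0.01]], [[0, 0, 0], [0, 0, -0.01]], [[0, 0, 0], [0, 0, -0.01]], [[0, 0, 0], [0, 0, -0.01]], [[0, 0, 0], [0, 0, -0.01]], [[0, 0, 0], [0, 0, -0.01]], [[0, 0, 0], [0, 0, -0.01]], [[0, 0, 0], [0, 0, -0.01]], [[0, 0, 0], [0, 0, -0.01]], [[0, 0, 0], [0, 0, -0.01]]])

```text
time_s: 18.6
ee_pos: [551.9, -122.3, 52.2]
ee_rot: [180.0, 0.0, -16.1]
force: [-2.8, -4.6, 5.4]
gripper_width: 65.0
```

```bash
python3 st3.py 1
```

```text
18.65 yaw -16.07 T0 0.222 all [0.222 0.175] mean 0.198 F [-1.8 -5.   5.9] pos [ 551.95 -122.26   52.21] w 64.56
```

drive_tool(motion=[[[0, 0, 0], [0, 0, -0.01]], [[0, 0, 0], [0, 0, -0.01]], [[0, 0, 0], [0, 0, -0.01]], [[0, 0, 0], [0, 0, -0.01]], [[0, 0, 0], [0, 0, -0.01]], [[0, 0, 0], [0, 0, -0.01]], [[0, 0, 0], [0, 0, -0.01]], [[0, 0, 0], [0, 0, -0.01]], [[0, 0, 0], [0, 0, -0.01]], [[0, 0, 0], [0, 0, -0.01]]])

```text
time_s: 19.48
ee_pos: [551.9, -122.3, 52.2]
ee_rot: [180.0, 0.0, -21.8]
force: [-2.4, -3.6, 5.2]
gripper_width: 64.2
```

```bash
python3 st3.py 1
python3 - <<'E'
import cv2,numpy as np,glob
f=sorted(glob.glob("pics/r1*.png"))[-2:]
o=[cv2.resize(cv2.imread(t)[190:320,200:370],(390,298),interpolation=cv2.INTER_CUBIC) for t in f]
cv2.imwrite("pics/cmp2.png",np.hstack(o))
E
```

```text
19.53 yaw -21.79 T0 0.361 all [0.361 0.23 ] mean 0.296 F [-2.8 -3.8  6.4] pos [ 551.86 -122.28   52.22] w 64.49
```

View pics/cmp2.png

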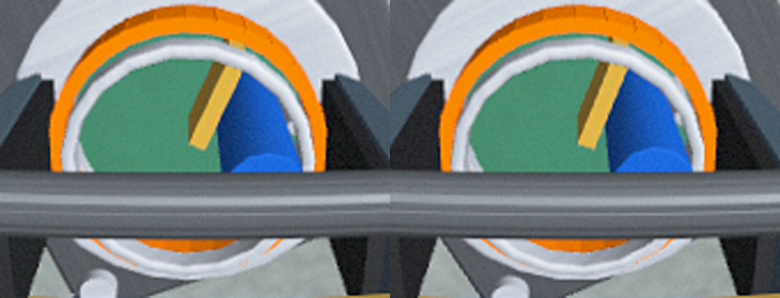

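```bash
cat > pad.py <<'E'
import cv2,numpy as np,glob
for f in sorted(glob.glob("pics/w[78].png"))+sorted(glob.glob("pics/r*.png"),key=lambda s:float(s[6:-4])):
    im=cv2.imread(f)[190:265,200:370]; hsv=cv2.cvtColor(im,cv2.COLOR_BGR2HSV)
    m=cv2.inRange(hsv,(19,120,190),(28,255,255)); k,l,s,c=cv2.connectedComponentsWithStats(m)
    i=1+np.argmax(s[1:,4]); cn,_=cv2.findContours((l==i).astype('uint8'),0,2); (x,y),(a,b),t=cv2.minAreaRect(cn[0])
    pts=np.argwhere(l==i)[:,::-1].astype(float); d=pts-pts.mean(0); w,v=np.linalg.eigh(d.T@d); e=v[:,1]; 
    mb=cv2.inRange(hsv,(100,150,60),(125,255,255))
    rows=[(np.where(mb[r])[0].min(),np.where(mb[r])[0].max()) if mb[r].any() else None for r in (40,50)]
    print(f, "pad c",c[i].round(2),"ang %.2f"%np.degrees(np.arctan2(-e[1],e[0])%np.pi if 0 else np.arctan(e[1]/e[0])),s[i,4],"rod edges",rows, "rodN",int((mb>0).sum()))
E
python3 pad.py
```

```text
Traceback (most recent call last):
  File "pad.py", line 2, in <module>
    for f in sorted(glob.glob("pics/w[78].png"))+sorted(glob.glob("pics/r*.png"),key=lambda s:float(s[6:-4])):
                                                 ~~~~~~^^^^^^^^^^^^^^^^^^^^^^^^^^^^^^^^^^^^^^^^^^^^^^^^^^^^^^
  File "pad.py", line 2, in <lambda>
    for f in sorted(glob.glob("pics/w[78].png"))+sorted(glob.glob("pics/r*.png"),key=lambda s:float(s[6:-4])):
                                                                                              ~~~~~^^^^^^^^^
ValueError: could not convert string to float: 'ods'
```

```bash
sed -i 's#pics/r\*.png#pics/r[0-9]*.png#' pad.py; python3 pad.py
```

```text
pics/w7.png pad c [93.67 46.14] ang -64.33 286 rod edges [None, None] rodN 448
pics/w8.png pad c [93.59 46.42] ang -64.30 284 rod edges [None, (np.int64(97), np.int64(119))] rodN 847
pics/r16.00.png pad c [93.66 46.43] ang -64.29 286 rod edges [(np.int64(102), np.int64(116)), (np.int64(97), np.int64(121))] rodN 969
pics/r16.88.png pad c [93.71 46.29] ang -64.29 286 rod edges [(np.int64(102), np.int64(118)), (np.int64(97), np.int64(121))] rodN 1044
pics/r17.77.png pad c [93.53 46.41] ang -64.56 281 rod edges [(np.int64(102), np.int64(117)), (np.int64(97), np.int64(122))] rodN 1073
pics/r18.65.png pad c [93.56 46.38] ang -64.55 283 rod edges [(np.int64(102), np.int64(118)), (np.int64(97), np.int64(123))] rodN 1099
pics/r19.53.png pad c [92.13 45.79] ang -67.45 281 rod edges [(np.int64(100), np.int64(118)), (np.int64(95), np.int64(123))] rodN 1158
```

drive_tool(motion=[[[0, 0, 0], [0, 0, -0.01]], [[0, 0, 0], [0, 0, -0.01]], [[0, 0, 0], [0, 0, -0.01]], [[0, 0, 0], [0, 0, -0.01]], [[0, 0, 0], [0, 0, -0.01]], [[0, 0, 0], [0, 0, -0.01]], [[0, 0, 0], [0, 0, -0.01]], [[0, 0, 0], [0, 0, -0.01]], [[0, 0, 0], [0, 0, -0.01]], [[0, 0, 0], [0, 0, -0.01]]])

```text
time_s: 20.37
ee_pos: [551.7, -122.2, 52.2]
ee_rot: [180.0, 0.0, -27.5]
force: [-2.8, -3.4, 6.1]
gripper_width: 64.9
```

```bash
python3 st3.py 1; python3 pad.py|tail -1
```

```text
20.42 yaw -27.51 T0 0.379 all [0.379 0.265] mean 0.322 F [-3.  -4.4  5.9] pos [ 551.75 -122.22   52.2 ] w 64.70
pics/r20.42.png pad c [89.73 45.04] ang -72.89 284 rod edges [(np.int64(96), np.int64(117)), (np.int64(93), np.int64(122))] rodN 1245
```

The paddle visibly deflects against the ring from yaw ≈ -18.6°: its image angle was constant to -16°, shifted by 2.9° at -21.8° and by 8.4° at -27.5°. The torque agrees, going from about 0.29 to 0.38. The target is yaw ≈ -38.3°.

drive_tool(motion=[[[0, 0, 0], [0, 0, -0.01]], [[0, 0, 0], [0, 0, -0.01]], [[0, 0, 0], [0, 0, -0.01]], [[0, 0, 0], [0, 0, -0.01]], [[0, 0, 0], [0, 0, -0.01]], [[0, 0, 0], [0, 0, -0.01]], [[0, 0, 0], [0, 0, -0.01]], [[0, 0, 0], [0, 0, -0.01]], [[0, 0, 0], [0, 0, -0.01]], [[0, 0, 0], [0, 0, -0.01]]])

```text
time_s: 21.25
ee_pos: [551.7, -122.2, 52.2]
ee_rot: [180.0, 0.1, -33.2]
force: [-3.0, -3.8, 5.8]
gripper_width: 64.5
```

```bash
python3 st3.py 1; python3 pad.py|tail -1
```

```text
21.30 yaw -33.24 T0 0.463 all [0.463 0.311] mean 0.387 F [-4.2 -3.5  5.9] pos [ 551.7  -122.19   52.21] w 64.77
pics/r21.30.png pad c [87.24 44.27] ang -78.29 283 rod edges [(np.int64(93), np.int64(117)), (np.int64(91), np.int64(121))] rodN 1329
```

drive_tool(motion=[[[0, 0, 0], [0, 0, 0]], [[0, 0, 0], [0, 0, 0]], [[0, 0, 0], [0, 0, -0.01]], [[0, 0, 0], [0, 0, -0.01]], [[0, 0, 0], [0, 0, -0.01]], [[0, 0, 0], [0, 0, -0.01]], [[0, 0, 0], [0, 0, -0.01]], [[0, 0, 0], [0, 0, -0.01]], [[0, 0, 0], [0, 0, -0.01]], [[0, 0, 0], [0, 0, -0.01]]])

```text
time_s: 22.13
ee_pos: [551.6, -122.2, 52.2]
ee_rot: [180.0, 0.1, -37.8]
force: [-3.7, -3.6, 6.4]
gripper_width: 65.0
```

```bash
python3 st3.py 4; python3 pad.py|tail -1
```

```text
22.33 yaw -37.81 T0 0.444 all [0.444 0.326 0.272 0.34  0.285] mean 0.333 F [-4.3 -3.3  6.4] pos [ 551.62 -122.14   52.22] w 64.48
pics/r22.33.png pad c [85.17 43.92] ang -82.50 283 rod edges [(np.int64(91), np.int64(116)), (np.int64(89), np.int64(120))] rodN 1382
```

Now about 19.3° past bearing, with torque up about 0.15 N m. I release and rise.

drive_tool(motion=[[[0, 0, 0], [0, 0, 0]], [[0, 0, 0], [0, 0, 0]], [[0, 0, 0], [0, 0, 0]], [[0, 0, 0], [0, 0, 0]], [[0, 0, 0], [0, 0, 0]], [[0, 0, 0], [0, 0, 0]], [[0, 0, 0], [0, 0, 0]], [[0, 0, 0], [0, 0, 0]], [[0, 0, 0], [0, 0, 0]], [[0, 0, 0], [0, 0, 0]]], claw=1)

```text
time_s: 23.17
ee_pos: [552.3, -122.2, 52.2]
ee_rot: [-180.0, -0.0, -37.8]
force: [-0.5, -0.4, 0.5]
gripper_width: 91.0
```

```bash
python3 st3.py 1; python3 pad.py|tail -1
```

```text
23.22 yaw -37.76 T0 -0.007 all [-0.007 -0.029] mean -0.018 F [ 0.3 -0.1  0.2] pos [ 552.35 -122.2    52.19] w 91.43
pics/r23.22.png pad c [84.05 44.8 ] ang -82.42 277 rod edges [(np.int64(90), np.int64(115)), (np.int64(88), np.int64(119))] rodN 1358
```

drive_tool(motion=[[[0, 0, 0.004], [0, 0, 0]], [[0, 0, 0.008], [0, 0, 0]], [[0, 0, 0.01], [0, 0, 0]], [[0, 0, 0.012], [0, 0, 0]], [[0, 0, 0.012], [0, 0, 0]], [[0, 0, 0.012], [0, 0, 0]], [[0, 0, 0.012], [0, 0, 0]], [[0, 0, 0.012], [0, 0, 0]], [[0, 0, 0.01], [0, 0, 0]], [[0, 0, 0.008], [0, 0, 0]]])

```text
time_s: 24.05
ee_pos: [552.8, -122.3, 154.1]
ee_rot: [-179.9, -0.1, -37.8]
force: [0.3, -0.0, -0.0]
gripper_width: 91.5
```

drive_tool(motion=[[[0.009, -0.008, 0], [0, 0, 0]], [[0.009, -0.008, 0], [0, 0, 0]], [[0.009, -0.008, 0], [0, 0, 0]], [[0.009, -0.008, 0], [0, 0, 0]], [[-0.009, -0.012, 0], [0, 0, 0]], [[-0.009, -0.012, 0], [0, 0, 0]], [[-0.009, -0.012, 0], [0, 0, 0]], [[-0.009, -0.012, 0], [0, 0, 0]], [[0, 0, 0], [0, 0, 0]], [[0, 0, 0], [0, 0, 0]]])

```text
time_s: 24.88
ee_pos: [551.2, -203.2, 152.5]
ee_rot: [-180.0, -0.0, -37.9]
force: [-0.2, 0.3, -0.1]
gripper_width: 91.2
```

Run:
```python
from look import *
p,im=wr("w9")
o=[]
for n in ("scene","side"):
    q=env.camera_params(n); a=env.grab_frame(n)[:,:,::-1]; cv2.imwrite(f"pics/{n}9.png",a)
```

```text
24.88 [ 551.23 -203.18  152.46] [-1.7998e+02 -1.0000e-02 -3.7890e+01] [-21.4  21.9  93.4   0.   64.7  16.5] [-0.19  0.3  -0.08] [-0.028  0.045  0.002] 91.21647774361689
```

View pics/w9.png

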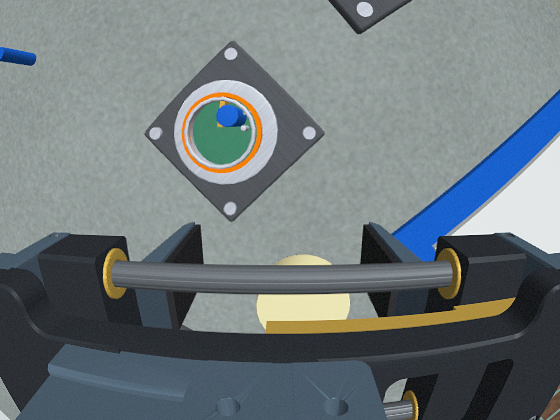

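View pics/scene9.png

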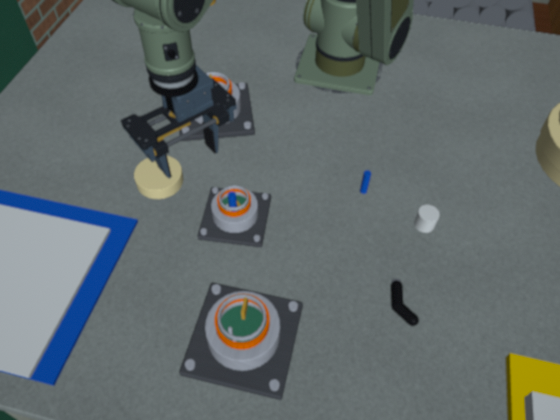

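Run:
```python
from look import *
p=pickle.load(open("w9.pkl","rb")); im=cv2.imread("pics/w9.png"); hsv=cv2.cvtColor(im,cv2.COLOR_BGR2HSV)
m=cv2.inRange(hsv,(100,150,200),(125,255,255)); k,l,s,c=cv2.connectedComponentsWithStats(m)
for i in range(1,k):
    if 60<s[i,4]<900: print(s[i],c[i],onz(p,*c[i],98,True))
print(env.state()['qvel'].round(2))
cv2.imwrite("pics/w9c.png",cv2.resize(im[70:200,160:300],None,fx=4.2,fy=4.2,interpolation=cv2.INTER_CUBIC))
```

```text
[217 105  21  21 345] [226.89275362 114.91594203] [ 569.44363518 -116.99296432   98.        ]
[ 0.56  0.19 -0.2  -0.14  0.03 -0.01]
```

View pics/w9c.png

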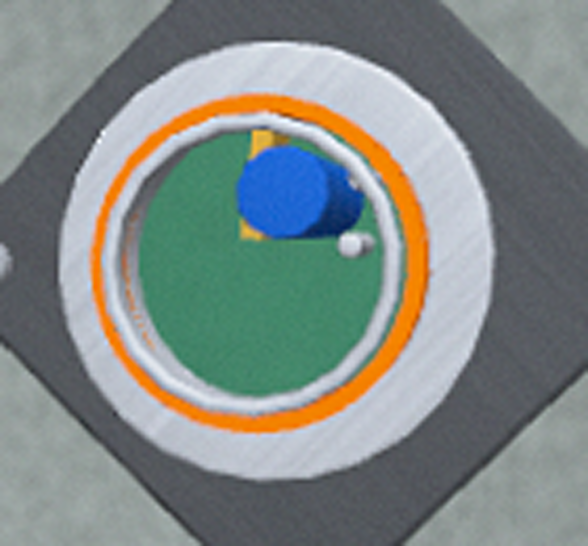

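The rod stands upright between the paddle and both pins. Its top centre at the expected 98 mm height measures about (569.4, -117.0). The nest is expected at about (568.6, -118.5), so this is within calibration error. The gripper is clear of everything, so I hand in.

```bash
python3 -c "
from workcell import env
print(env.job_done(), env.state()['time_s'])"
```

```text
the job is handed in; nothing more can be done
the job is handed in; nothing more can be done
```

The rod is clamped in the ring clamp and the job is handed in, at about 25 s of the 67 s allowed. I took the farther of the two upright blue rods and stood it in the pocket of the clamp with the 130 mm plate. A push of about 5.5 N at the expected height showed it was on the floor. I gripped the orange ring with the finger tips at z ≈ 52 mm and turned it clockwise about 128° in one grip.

**Nip:** The paddle began to bear at a tool yaw of about -18.6°. I took that from where the paddle starts to deflect in the wrist pictures. I stopped at -37.8°, about 19° further. The turning torque rose from about 0.30 to about 0.45 N m, which fits a nip of about 0.15 N m. Single torque readings scatter by about 0.04 N m, so the pictures gave the better bearing angle. My first guess from geometry, 5 to 6° later, disagreed and was not used.

**After letting go:** The paddle's angle in the picture did not change. The rod stands upright against the pins, its top within about 2 mm of the expected spot. The other pieces look undisturbed in the last scene picture, and the gripper was clear of everything.

**Clamp centre:** The cameras placed it about 1 to 2 mm off in y. Gripping the ring showed a 5 N side push; I shifted for it, but 3 to 5 N remained through the turn.

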